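Lay the doming block down and clamp it

TASK

Get the wooden doming block ready for work: slide the standing block up against the edge of the work board, then tip it over that edge by pushing high on its hollowed face, so that it lies flat on its back on the board, hollows up, square to the board and with its foot end still about at the board's edge (within 6 cm). Then pull up the sprung hold-down dog by its knob, swing its arm over the block and let it drop so that its pad presses on the block. Leave the hammer, cup, cones, bowl, jar and tape roll where they are.

Things in the scene. Friction and masses are not known exactly. Their poses are not given: they have to be found in the camera images.
- board: Wooden work board fixed to the bench, 15 mm thick, 270 mm along its x, from y = -130 to +95 mm. Origin: at bench level, middle of the edge that is the stop. +x runs level from that edge across the board (the direction to tip the block), y along the edge, z up. The steel post of the hold-down dog (foot 52 mm across) stands on it at x = 65, y = -95 mm.
- block_center (a point): Centre of the loose hardwood doming block, 90 (own x) x 110 (own y) x 150 mm (own z, upright at the start), about 0.8 kg, too wide to grasp. Its flat -x face shows round hollows; the +x face is its back. It starts upright on the bench, back towards the board's edge and 15 to 55 mm short of it, turned up to 0.12 rad. When lying on the board its upper face is 105 mm above the bench.
- block_foot (a point): Middle of the lower back edge, to meet the board's edge (own x = +45, z = -75 mm from its centre). Pushed below about 50 mm height the block slides; pushed above about 110 mm with its foot at the board's edge it tips there, and past about 31 degrees falls onto the board by itself, slipping back 30 to 40 mm.
- block_back (a point): Middle of the block's back (+x) face; it lies on the board at the end (15 mm above the bench).
- knob (a point): Centre of the dog's black wing knob: a bar 50 mm long (along the arm), 15 mm thick (pinch it here from above) and 26 mm high, on the post's axis, its centre 146 mm above the bench when the dog is down. Its x axis points along the dog's arm, z up.
- pad (a point): Middle of the underside of the rubber pad near the tip of the dog's arm, 85 mm from the post's axis, 90 mm above the bench when the dog is down, so it must be raised more than 15 mm to clear the lying block. The arm is 20 mm wide and reaches 95 mm from the axis; its upper side is 110 mm above the bench when down.
- dog_lift (a joint): Height of the dog above its lowest place, 0 to 0.040 m. A spring pulls it down: about 6 N in all at 0, 12 N at 0.040. 0.013 to 0.015 when the pad rests on the lying block.
- dog_turn (a joint): Angle of the dog's arm about its post, rad, anticlockwise from above: 0 = arm along the board's +x (parked, beside the block's place), 1.57 = arm along the board's +y, square across the block. Travel -0.7 to 1.9, stiff enough to stay put; starts between -0.25 and 0.05. From about 1.1 to 1.9 the pad is well over the lying block.
- hammer: Hammer lying on the bench beside the block and the post, handle along its x. Leave alone.
- cup: Small steel cup, 52 mm across, 50 mm high, standing on the far end of the board. Origin: centre of its underside. Leave alone.
- cone_a: Green tin cone ornament on the bench between block and hammer, 42 mm across, 34 mm high, origin at the centre of its underside. Leave alone.
- cone_b: Red tin cone ornament, same size, on the far end of the board. Leave alone.
- bowl: Steel bowl, 170 mm across, 60 mm high. Leave alone.
- jar: White jar with green lid, 90 mm across, 120 mm high. Leave alone.
- tape: Yellow tape roll, 100 mm across, 25 mm high. Leave alone.
There are look-alikes about, which are no part of the job. What is shaped like the part that bears block_center but turquoise is not meant.

How it is judged:
On the way, in this order (a step that is already met when the one before it is completed fails the run):
1. the block, still upright, has its foot against the board's edge (within 15 mm) (x of block_foot in the frame of board above -0.015 m and angle between block_center's own z axis and vertical below 0.25 rad).
2. the block lies on its back on the board, hollows up, its foot end within 6 cm of the board's edge (angle between block_center's own z axis and vertical between 1.45 and 1.69 rad and z of block_center in the frame of board between 0.05 and 0.07 m and z of block_back in the frame of board below 0.025 m and x of block_foot in the frame of board between -0.06 and 0.06 m and angle between the y axis of block_center and the y axis of board, either way round below 0.26 rad), for 0.2 s.
3. the dog has been pulled up clear of the block and swung over it (value of joint dog_lift above 0.012 m and value of joint dog_turn above 0.75 rad).
At the end, for the whole second after the job is handed in: The block lies flat and still on its back on the board, hollows up, square within 15 degrees, foot end within 60 mm of the board's edge; the dog's arm is turned over it (beyond 0.75 rad), its pad on the block (lift 10 to 20 mm), pressing with over 3 N; the robot has let go (all of step 2 and value of joint dog_lift between 0.01 and 0.02 m and value of joint dog_turn above 0.75 rad and contact force between dog_turn and block above 3 N and linear speed of block below 0.01 m/s and contact force between the fingers and anything else below 0.5 N); the robot touches nothing.
It fails at once if a bystander (hammer, cup, cones, bowl, jar, tape roll) is moved by more than 3 cm (distance of any of hammer, cup, cone_a, cone_b, bowl, jar, tape from where it was at the start of the episode above 0.03 m).
It also fails if it takes over 54 s, if anything falls off the work surface, if the arm or the gripper's body presses on something with over 40 N, if the wrist force passes 120 N, or if a joint passes its speed limit or range.

ROBOT

A 7-joint arm with a two-finger parallel gripper is mounted at the origin on the work surface. World frame = base frame: x ahead of the robot, y to its left, z up, the work surface at z = 0. Lengths are in m, angles in rad, forces in N, time in s.
With the tool pointing down it reaches from about 0.425 to 0.875 m from the base axis. Payload 4.7 kg.
Tool frame: the origin (TCP) lies on the centre line of the jaws, within the pads' length; the fingertips stand ahead of it and the grasp point (between the pads) lies 2 mm behind it (nose_length is the z of the fingertips in the tool frame, in m); z points along the fingers, y is the line along which they close (so a half turn about z gives the same grasp; the last joint's range is limited). The gripper opens to 87 mm and grips with 3 to 60 N. Pads are 19 mm wide; open, the fingers measure 117 mm over their backs; the gripper's body (75 mm by 190 mm) begins 51 mm behind the grasp point.
Start: joints at [-1.1, 0.321, -0.07, 1.45, 0.023, 1.371, -0.057], TCP at [0.287, 0.583, 0.24] pointing down, gripper open.
Joint ranges: [-2.86, 2.86], [-0.3, 2.09], [-1.38, 1.24], [0.06, 2.45], [-1.56, 4.7], [0.09, 2.05], [-2.69, 2.69]. Speed limits (rad/s): [2.57, 2.57, 3.14, 3.14, 3.14, 3.14, 3.14].

INTERFACE

Orientations are given as a rotation vector (axis times angle).
In Python, from bench import * gives the robot as it stands.
- The arm moves only by the tool send_rows, never from a script. Its arguments are lists of equal length, an entry for each row: "xyz": the shift along the tool's x, y, z in mm, a list of three; "dr": the turn, a rotation vector about the tool's x, y, z in rad, a list of three. A call has exactly 10 rows; each row is the pose to reach, as a shift and turn from the pose commanded when the call began, along the tool's axes at that moment; what a row does not reach only later rows make up. A row lasts 1/12 s, in which the tool goes at most 41.7 mm and 7.16 degrees, less where a joint would pass 70% of its speed; a pose out of reach is approached as far as the arm can. A call with a gripper value outside its range is refused whole. "jaw" is the finger opening in mm, from 0 to 87, set as the call begins (left out, the last holds). The fingers move at their own pace and stop on an object; "grip_force" is the grip in N (left out, the last holds). Time passes only in rows, so rows that repeat a pose let the fingers close, or fill a call up. It gives the time, the measured TCP pose, the force, the opening and the grip force at its end, in the units of the state.
- get_state(): the state, without advancing time (a new reading comes with each control period).
- get_image(name): name is "side" or "top"; returns the picture (384x512x3 uint8, red, green, blue); there is no depth.
- calibration(name): a dict with "vfov" (degrees; the focal length in pixels is half the picture's height over the tangent of half this angle, whatever the lens; pixels are square), "cx", "cy" (the principal point, pixels), "rvec" (rotation vector, rad) and "tvec" (3), from world to camera coordinates, as OpenCV has them. Camera axes: x right, y down, z forward; pixel columns grow to the right and rows downward; lengths in m; the calibration is good to about 2 mm. A picture is of the moment at which its call begins. calibration takes no time and is no camera call.
- close_job(): hands the job in; it is judged then, once.
The state is a dict: "time": time; "joint_positions": joint angles; "qd": joint speeds; "joint_torque": joint torques, N m; "position": TCP position; "tool_rot": TCP orientation; "ft_force": force on the tool from outside, world axes, zero at the start; "torque": the same for the moment, N m; "grip_width": opening from 0.0 (shut) to 1.0 (fully open); "grip_force": force on a finger pad.
Only numpy, scipy, OpenCV 4.12 (cv2) and the standard library are available. Lean on these libraries where they do the work, as an engineer would, in place of code of your own. Each camera call takes 0.05 s, during which the arm holds its last target. There are 200 camera calls.

## Working session

There is one attempt and no reset: what is moved stays moved. The work goes in short steps, Python scripts to look and compute and a tool call to move; the robot and the scene stay as the last step left them, time stands still between calls to the robot, and variables do not carry over. Pictures are saved under pics/ and viewed, at most 10 in all, crops included, and the job is handed in when it is done.

Besides the shell and the picture viewer there is one more tool, called as name(argument=value, ...), one argument or row to a line, values as JSON. send_rows: Moves the arm, as the interface text tells. Its arguments: {"type":"object","properties":{"xyz":{"type":"array"},"dr":{"type":"array"},"jaw":{"type":"number"},"grip_force":{"type":"number"}},"required":["xyz","dr"]}

```bash
mkdir -p pics
python3 - <<'E'
from bench import *
import cv2
for n in("side","top"):
    im=get_image(n); cv2.imwrite(f"pics/{n}0.png",cv2.resize(im[:,:,::-1],(800,600),interpolation=cv2.INTER_CUBIC)); print(calibration(n))
s=get_state(); print(s)
E
```

```text
{'vfov': 42.11392432333687, 'cx': 252.61247755083534, 'cy': 189.92138794599288, 'rvec': array([ 2.20542599, -0.3702747 ,  0.19584515]), 'tvec': array([-0.55065583,  0.21990786,  1.36704247])}
{'vfov': 57.07582925773268, 'cx': 254.91447054107147, 'cy': 195.16643453405908, 'rvec': array([ 2.1254219 , -2.11239659,  0.17192584]), 'tvec': array([0.05283177, 0.59437428, 1.18163191])}
{'time': 0.1, 'joint_positions': array([-1.09990598,  0.32177464, -0.07009143,  1.45158033,  0.02261804,
        1.37081432, -0.0568979 ]), 'qd': array([ 0.00185402, -0.00208683, -0.0002207 , -0.00262206,  0.0010164 ,
        0.00246491,  0.00131255]), 'joint_torque': array([ 4.36910182e-05, -4.92570841e+01, -4.05712584e-01, -3.13395989e+01,
       -6.41956413e-02,  3.96241061e-02,  5.95615393e-05]), 'position': array([0.28652622, 0.58290047, 0.23854048]), 'tool_rot': array([-7.11173238e-01, -3.05973306e+00,  2.77201049e-03]), 'ft_force': array([0.24677372, 0.49525736, 0.03350872]), 'torque': array([-0.02844963, -0.01685441, -0.02395385]), 'grip_force': 0.0, 'grip_width': 1.001495538282618}
```

View pics/side0.png

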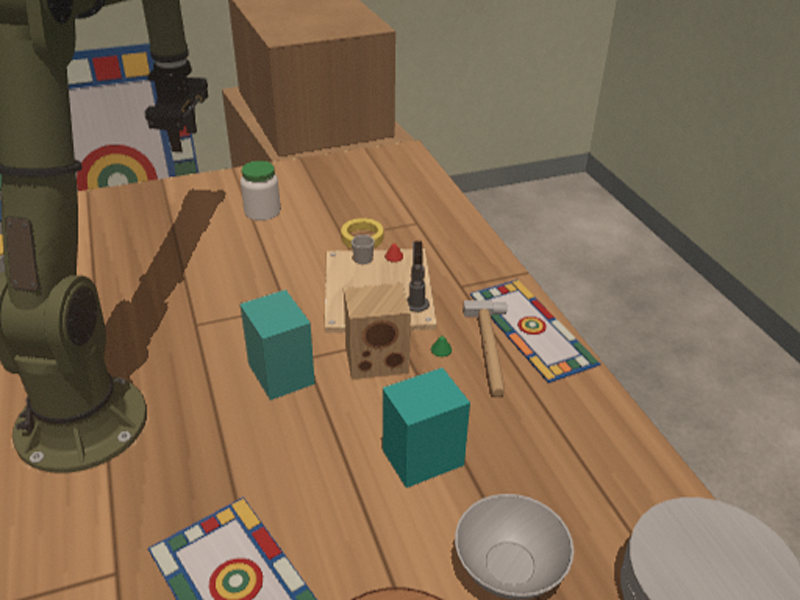

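View pics/top0.png

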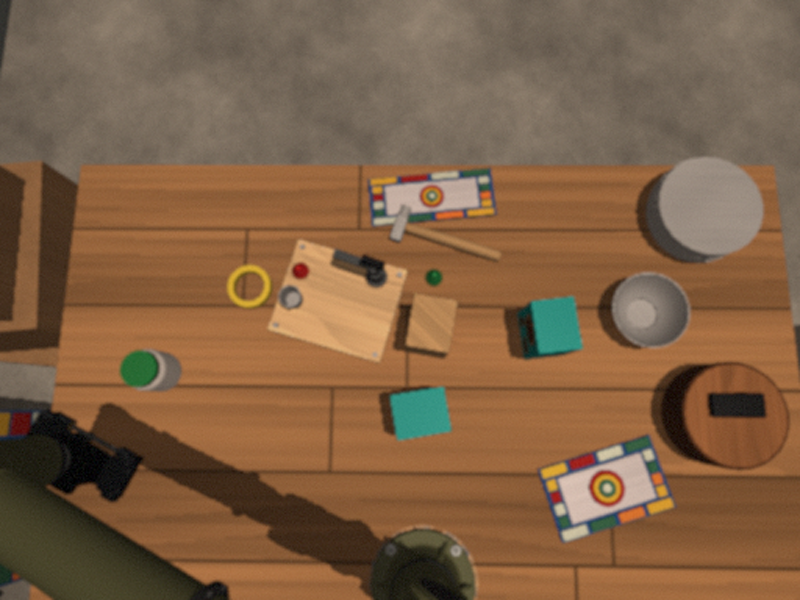

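The pictures show the wooden block (top view ≈(432,324)), the board to its left (≈(340,300)) with the post at ≈(375,275). There are turquoise look-alikes on the right and below. Next I'll enlarge the top view.

```bash
cat > h.py <<'E'
import numpy as np, cv2
from bench import *
from scipy.spatial.transform import Rotation as R
def w(n,uv,z):
    c=calibration(n); f=192/np.tan(np.radians(c['vfov'])/2)
    M=R.from_rotvec(c['rvec']).as_matrix(); t=c['tvec']
    d=M.T@np.array([(uv[0]-c['cx'])/f,(uv[1]-c['cy'])/f,1]); o=-M.T@t
    return o+d*(z-o[2])/d[2]
def p(n,P):
    c=calibration(n); f=192/np.tan(np.radians(c['vfov'])/2)
    q=R.from_rotvec(c['rvec']).apply(P)+c['tvec']; return np.array([f*q[0]/q[2]+c['cx'],f*q[1]/q[2]+c['cy']])
def crop(n,x0,y0,x1,y1,k,out):
    im=get_image(n)[y0:y1,x0:x1,::-1]; cv2.imwrite(out,cv2.resize(im,None,fx=k,fy=k,interpolation=cv2.INTER_CUBIC))
E
python3 - <<'E'
from h import *
crop("top",165,145,298,240,6,"pics/c1.png")
E
```

```text
(no output)
```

View pics/c1.png

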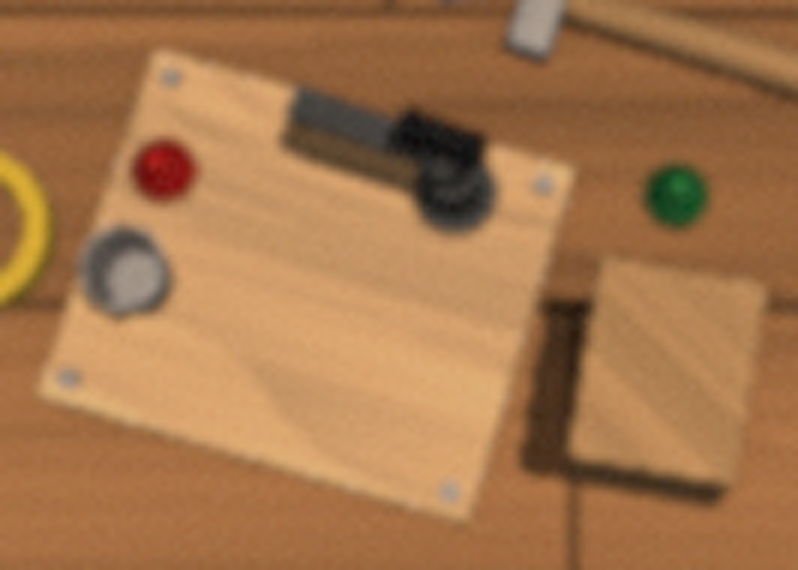

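Crop: board corners (577,165), (466,520), (38,395), (155,48). Block top corners (602,258), (768,288), (728,488), (568,458). Knob ≈(437,138), arm tip ≈(293,107). The green cone is at (677,195).

```bash
cat > m.py <<'E'
from h import *
c=lambda u,v,z:w("top",(165+(u+.5)/6-.5,145+(v+.5)/6-.5),z)
B=np.array([c(*q,.015) for q in((577,165),(466,520),(38,395),(155,48))])
K=np.array([c(*q,.15) for q in((602,258),(768,288),(728,488),(568,458))])
ey=B[1]-B[0]; ex=B[3]-B[0]
print("len",np.linalg.norm(ey),np.linalg.norm(ex))
a1=np.arctan2(ey[1],ey[0])+np.pi/2; a2=np.arctan2(ex[1],ex[0]); f=B[2]-B[1]; a3=np.arctan2(f[1],f[0]); print("ang",a1,a2,a3)
th=(a1+a2+a3)/3; X=np.array([np.cos(th),np.sin(th)]); Y=np.array([-X[1],X[0]])
# centre of board at local (135,-17.5)
O=B.mean(0)[:2]-.135*X+.0175*Y
print("O",O,"th",th)
L=lambda P:np.array([(P[:2]-O)@X,(P[:2]-O)@Y])
for k in K: print("blk",L(k))
g=(K[0]-K[1])+(K[3]-K[2]); print("blk cen",L(K.mean(0)),K.mean(0), "ang",np.arctan2(g[1],g[0])-th)
print("knob",L(c(437,135,.159)),"tip",L(c(293,107,.11)),"cone",L(c(677,195,.03)))
ar=c(293,107,.11)
E
python3 - <<'E'
from m import *
for loc,z in (((.065,-.095),.146),):
    P=O+loc[0]*X+loc[1]*Y; print("post",P)
    d=ar[:2]-P; print("dogang rough",np.arctan2(d[1],d[0])-th)
s=get_state(); M=R.from_rotvec(s['tool_rot']).as_matrix(); print(M.round(3))
E
```

```text
len 0.2256689337505287 0.2711324802170058
ang 4.421988828497298 1.296384846368109 1.2943913140932166
O [0.69663253 0.08925842] th 2.3375883296528746
blk [0.01780755 0.11470144]
blk [-0.03525017  0.18813618]
blk [0.05547556 0.25014962]
blk [0.10570313 0.18037286]
blk cen [0.03593402 0.18334003] [ 0.53966997 -0.01207061  0.15      ] ang -0.945978119039911
knob [0.03669321 0.00522513] tip [ 0.0780708  -0.07508289] cone [-0.05924932  0.10108621]
post [0.71994699 0.20198125]
dogang rough -5.293152233569913
[[-0.898  0.441 -0.001]
 [ 0.441  0.898 -0.001]
 [-0.    -0.002 -1.   ]]
```

```bash
sed -i 's/+np.pi\/2; a2/-np.pi\/2; a2/' m.py
python3 - <<'E'
from m import *
P=O+.065*X-.095*Y; print("post",P)
d=ar[:2]-P; print("dogang rough",np.arctan2(d[1],d[0])-th)
# predicted knob pixel check in crop
for z in(.159,.146):
    u=p("top",np.r_[P,z]); print((u-[165,145])*6)
s=get_state(); M=R.from_rotvec(s['tool_rot']).as_matrix(); print(np.arctan2(M[1,1],M[0,1]))
E
```

```text
len 0.2256689337505287 0.2711324802170058
ang 1.2803961749075046 1.296384846368109 1.2943913140932166
O [0.56139099 0.07373504] th 1.2903907784562767
blk [-0.03808603 -0.05289092]
blk [-0.12821124 -0.06212288]
blk [-0.13655359  0.04745462]
blk [-0.05101136  0.0560646 ]
blk cen [-0.08846556 -0.00287365] [ 0.53966997 -0.01207061  0.15      ] ang 0.10121943215668683
knob [ 0.06616606 -0.09127361] tip [ 0.15640365 -0.09559358] cone [-0.06482333 -0.12643174]
post [0.67066905 0.10990554]
dogang rough -0.006493983780728518
[438.56849122 126.67899193]
[440.09695148 132.85169962]
1.1140734873595874
```

Run:
```python
from m import *
import bench; print([n for n in dir(bench) if not n.startswith('__')], getattr(bench,'nose_length',None))
for nm,q in(("A",((519,302),(575,296),(582,348),(527,356))),("Bq",((389,393),(443,387),(451,432),(398,439)))):
    for u,v in q: print(nm,(1000*L(w("top",((u+.5)/1.5625-.5,(v+.5)/1.5625-.5),.15))).round())
```

```text
len 0.2256689337505287 0.2711324802170058
ang 1.2803961749075046 1.296384846368109 1.2943913140932166
O [0.56139099 0.07373504] th 1.2903907784562767
blk [-0.03808603 -0.05289092]
blk [-0.12821124 -0.06212288]
blk [-0.13655359  0.04745462]
blk [-0.05101136  0.0560646 ]
blk cen [-0.08846556 -0.00287365] [ 0.53966997 -0.01207061  0.15      ] ang 0.10121943215668683
knob [ 0.06616606 -0.09127361] tip [ 0.15640365 -0.09559358] cone [-0.06482333 -0.12643174]
['MotionError', 'calibration', 'close_job', 'get_image', 'get_state', 'nose_length'] 0.017
A [-250.  -96.]
A [-357. -140.]
A [-395.  -40.]
A [-293.    7.]
Bq [-47. 157.]
Bq [-147.  115.]
Bq [-186.  195.]
Bq [-89. 238.]
```

```bash
cat > g.py <<'E'
import sys, io, contextlib
with contextlib.redirect_stdout(io.StringIO()):
    from m import *
def cur():
    s=get_state(); M=R.from_rotvec(s['tool_rot']); P=s['position']; m=M.as_matrix()
    return s,P,M
def tgt(x,y,z,yaw,tilt):
    a=th+yaw; tx=np.array([np.cos(a),np.sin(a),0]); tz=np.array([0,0,-1.]); ty=np.cross(tz,tx)
    return np.r_[O+x*X+y*Y,z], R.from_matrix(np.c_[tx,ty,tz])*R.from_rotvec([0,tilt,0])
def go(*a):
    s,P,M=cur(); T,Q=tgt(*a)
    print("now",(L(P)*1000).round(1),(P[2]*1000).round(1),"t",round(s['time'],2),"F",s['ft_force'].round(1))
    print("xyz",(M.inv().apply(T-P)*1000).round(1).tolist(),"dr",(M.inv()*Q).as_rotvec().round(3).tolist())
if __name__=="__main__": go(*map(float,sys.argv[1:]))
E
python3 g.py -.160 .005 .28 .1 .5
```

```text
now [413.3 405. ] 238.7 t 0.15 F [ 0.5 -0.1  0.6]
xyz [-494.4, -494.3, -40.5] dr [-0.324, 0.429, 1.266]
```

send_rows(
  xyz=[
    [-30,-30,-10],
    [-62,-62,-20],
    [-93,-93,-30],
    [-124,-124,-40],
    [-153,-153,-40],
    [-182,-182,-40],
    [-211,-211,-40],
    [-240,-240,-40],
    [-269,-269,-40],
    [-298,-298,-40],
  ],
  dr=[
    [-0.02,0.03,0.08],
    [-0.04,0.06,0.16],
    [-0.06,0.09,0.24],
    [-0.08,0.12,0.32],
    [-0.1,0.14,0.4],
    [-0.12,0.17,0.48],
    [-0.15,0.2,0.57],
    [-0.17,0.22,0.65],
    [-0.19,0.25,0.73],
    [-0.21,0.28,0.81],
  ],
  jaw=50,
)

```text
time: 0.98
position: [0.4199, 0.1909, 0.2798]
tool_rot: [-1.728, -2.325, -0.385]
ft_force: [1.3, 0.1, -1.2]
grip_width: 0.576
grip_force: 0.0
```

```bash
python3 g.py -.160 .005 .28 .1 .5
```

```text
now [ 73.5 168.4] 279.8 t 0.98 F [ 1.3  0.1 -1.2]
xyz [-269.2, 14.6, -92.4] dr [-0.115, 0.145, 0.451]
```

send_rows(
  xyz=[
    [-34,2,-12],
    [-68,4,-23],
    [-102,6,-35],
    [-136,8,-46],
    [-170,9,-58],
    [-204,11,-70],
    [-238,13,-82],
    [-269,15,-92],
    [-269,15,-92],
    [-269,15,-92],
  ],
  dr=[
    [-0.015,0.02,0.056],
    [-0.03,0.036,0.113],
    [-0.043,0.054,0.17],
    [-0.057,0.072,0.225],
    [-0.072,0.09,0.28],
    [-0.086,0.11,0.34],
    [-0.1,0.127,0.395],
    [-0.115,0.145,0.45],
    [-0.115,0.145,0.45],
    [-0.115,0.145,0.45],
  ],
)

```text
time: 1.82
position: [0.5135, -0.0782, 0.2792]
tool_rot: [-2.129, -1.777, -0.538]
ft_force: [-0.3, 1.1, 0.0]
grip_width: 0.572
grip_force: 0.0
```

```bash
python3 g.py -.160 .005 .05 .1 .5
```

```text
now [-159.3    4. ] 279.2 t 1.82 F [-0.3  1.1  0. ]
xyz [-109.6, -0.8, 201.3] dr [-0.001, 0.004, 0.0]
```

send_rows(
  xyz=[
    [-10,0,18],
    [-20,0,37],
    [-30,0,55],
    [-40,0,73],
    [-50,0,92],
    [-60,0,110],
    [-66,0,121],
    [-72,0,131],
    [-72,0,131],
    [-72,0,131],
  ],
  dr=[
    [0,0,0],
    [0,0,0],
    [0,0,0],
    [0,0,0],
    [0,0,0],
    [0,0,0],
    [0,0,0],
    [0,0,0],
    [0,0,0],
    [0,0,0],
  ],
)

```text
time: 2.65
position: [0.5136, -0.076, 0.1308]
tool_rot: [-2.123, -1.781, -0.54]
ft_force: [0.3, -0.8, -0.1]
grip_width: 0.579
grip_force: 0.0
```

```bash
python3 g.py -.160 .005 .05 .1 .5; python3 -c "
from h import *
crop('side',130,130,330,320,3,'pics/s1.png')"
```

```text
now [-157.1    4.5] 130.8 t 2.65 F [ 0.3 -0.8 -0.1]
xyz [-41.0, -0.8, 69.6] dr [-0.003, 0.002, 0.005]
```

View pics/s1.png

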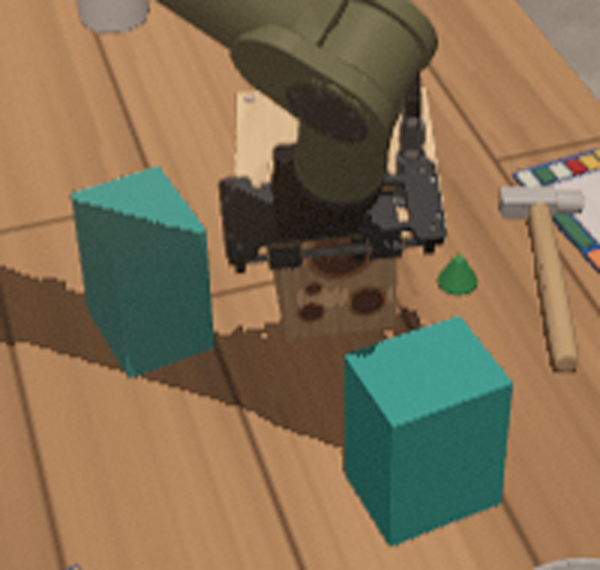

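The gripper (body at ≈(330,215)) stands behind the block. The turquoise blocks (≈(145,270) and ≈(430,430)) are clear of it. I'll lower it.

send_rows(
  xyz=[
    [-5,0,9],
    [-11,0,18],
    [-16,0,27],
    [-21,0,36],
    [-27,0,45],
    [-32,0,54],
    [-37,0,62],
    [-42,0,70],
    [-42,0,70],
    [-42,0,70],
  ],
  dr=[
    [0,0,0],
    [0,0,0],
    [0,0,0],
    [0,0,0],
    [0,0,0],
    [0,0,0],
    [0,0,0],
    [0,0,0],
    [0,0,0],
    [0,0,0],
  ],
)

```text
time: 3.53
position: [0.5126, -0.08, 0.0484]
tool_rot: [-2.124, -1.78, -0.539]
ft_force: [0.1, 0.5, 0.1]
grip_width: 0.576
grip_force: 0.0
```

```bash
python3 g.py -.130 .000 .045 .05 .5; python3 g.py -.110 .000 .045 .0 .5
```

```text
now [-161.3    4.4] 48.4 t 3.53 F [0.1 0.5 0.1]
xyz [25.3, 7.6, 17.6] dr [-0.027, 0.002, 0.048]
now [-161.3    4.4] 48.4 t 3.53 F [0.1 0.5 0.1]
xyz [42.8, 9.7, 27.1] dr [-0.051, 0.002, 0.092]
```

send_rows(
  xyz=[
    [4,1,3],
    [8,2,5],
    [12,3,8],
    [16,4,10],
    [19,5,13],
    [22,6,15],
    [25,7,17],
    [28,8,19],
    [31,8,21],
    [34,9,22],
  ],
  dr=[
    [0,0,0],
    [-0.005,0,0.01],
    [-0.01,0,0.02],
    [-0.016,0,0.03],
    [-0.02,0,0.038],
    [-0.025,0,0.046],
    [-0.03,0,0.055],
    [-0.037,0,0.066],
    [-0.043,0,0.078],
    [-0.05,0,0.09],
  ],
)

```text
time: 4.37
position: [0.5288, -0.0427, 0.0463]
tool_rot: [-2.228, -1.679, -0.567]
ft_force: [-2.6, -3.5, -0.2]
grip_width: 0.573
grip_force: 2.0
```

```bash
python3 g.py -.104 .000 .045 .0 .5;  python3 -c "
from h import *
crop('top',165,145,298,240,6,'pics/c2.png')"
```

```text
now [-120.9   -0.9] 46.3 t 4.37 F [-2.6 -3.5 -0.2]
xyz [14.3, -0.9, 9.2] dr [0.002, 0.004, 0.001]
```

View pics/c2.png

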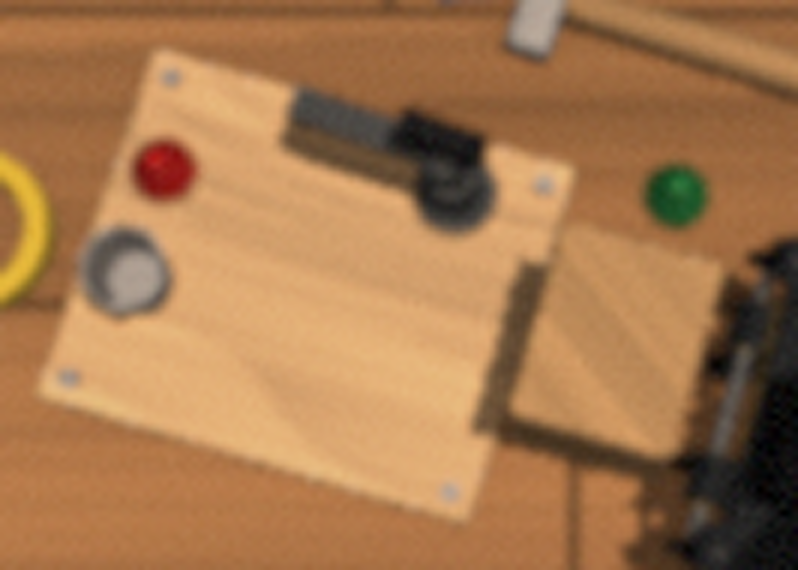

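The block is now square, with top corners ≈(562,222), (725,265), (678,460), (510,410). I'll push it on to the stop.

send_rows(
  xyz=[
    [2,0,1],
    [4,0,2],
    [6,0,4],
    [8,0,5],
    [10,0,6],
    [11,0,7],
    [12,0,7],
    [13,0,8],
    [14,0,9],
    [14,0,9],
  ],
  dr=[
    [0,0,0],
    [0,0,0],
    [0,0,0],
    [0,0,0],
    [0,0,0],
    [0,0,0],
    [0,0,0],
    [0,0,0],
    [0,0,0],
    [0,0,0],
  ],
)

```text
time: 5.25
position: [0.5335, -0.0301, 0.0454]
tool_rot: [-2.232, -1.68, -0.566]
ft_force: [-6.9, -12.9, 8.9]
grip_width: 0.575
grip_force: 7.0
```

```bash
python3 g.py -.130 .000 .045 .0 .5;python3 - <<'E'
from m import *
K=np.array([c(*q,.15) for q in((562,222),(725,265),(678,460),(510,410))])
for k in K: print("blk",L(k))
E
```

```text
now [-107.5   -2. ] 45.4 t 5.25 F [ -6.9 -12.9   8.9]
xyz [-20.0, -1.9, -10.3] dr [0.004, 0.006, 0.001]
len 0.2256689337505287 0.2711324802170058
ang 1.2803961749075046 1.296384846368109 1.2943913140932166
O [0.56139099 0.07373504] th 1.2903907784562767
blk [-0.03808603 -0.05289092]
blk [-0.12821124 -0.06212288]
blk [-0.13655359  0.04745462]
blk [-0.05101136  0.0560646 ]
blk cen [-0.08846556 -0.00287365] [ 0.53966997 -0.01207061  0.15      ] ang 0.10121943215668683
knob [ 0.06616606 -0.09127361] tip [ 0.15640365 -0.09559358] cone [-0.06482333 -0.12643174]
blk [-0.01177077 -0.06590186]
blk [-0.10268564 -0.06777965]
blk [-0.10719463  0.04063572]
blk [-0.01414541  0.04018267]
```

The stop is reached, but the block centre now sits at y≈-13 mm, so it would only just clear the dog's foot. I'll nudge it about 12 mm towards +y from the side with a closed vertical gripper. Contact will be at about 90 mm height, with the body above the block top.

send_rows(
  xyz=[
    [-12,0,-6],
    [-24,0,-12],
    [-30,0,-30],
    [-25,0,-60],
    [-15,0,-90],
    [0,0,-120],
    [10,10,-150],
    [30,30,-160],
    [60,55,-165],
    [80,80,-170],
  ],
  dr=[
    [0,0,0],
    [0,0,0],
    [0,0,0],
    [0,0,0],
    [0,0,0],
    [0,-0.1,0],
    [0,-0.2,0],
    [0,-0.3,0],
    [0,-0.4,0],
    [0,-0.5,0],
  ],
  jaw=0,
)

```text
time: 6.08
position: [0.6091, -0.0558, 0.236]
tool_rot: [2.503, 1.89, 0.004]
ft_force: [1.2, -0.0, 0.3]
grip_width: 0.011
grip_force: 0.0
```

```bash
python3 g.py -.045 -.098 .18 0 0; python3 g.py -.045 -.098 .107 0 0
```

```text
now [-111.3  -81.7] 236.0 t 6.08 F [ 1.2 -0.   0.3]
xyz [66.3, 16.3, 56.1] dr [0.005, 0.001, 0.003]
now [-111.3  -81.7] 236.0 t 6.08 F [ 1.2 -0.   0.3]
xyz [66.4, 15.9, 129.1] dr [0.005, 0.001, 0.003]
```

send_rows(
  xyz=[
    [16,5,0],
    [33,11,0],
    [50,16,10],
    [66,16,30],
    [66,16,55],
    [66,16,80],
    [66,16,105],
    [66,16,120],
    [66,16,129],
    [66,16,129],
  ],
  dr=[
    [0.005,0,0.003],
    [0.005,0,0.003],
    [0.005,0,0.003],
    [0.005,0,0.003],
    [0.005,0,0.003],
    [0.005,0,0.003],
    [0.005,0,0.003],
    [0.005,0,0.003],
    [0.005,0,0.003],
    [0.005,0,0.003],
  ],
)

```text
time: 6.92
position: [0.6405, 0.0009, 0.1025]
tool_rot: [-2.508, -1.887, 0.008]
ft_force: [-0.4, 0.6, 0.1]
grip_width: 0.004
grip_force: 0.0
```

```bash
python3 g.py -.045 -.071 .107 0 0
```

```text
now [-48.1 -96.1] 102.5 t 6.92 F [-0.4  0.6  0.1]
xyz [3.1, -25.2, -4.3] dr [-0.005, 0.002, -0.0]
```

send_rows(
  xyz=[
    [0,0,-4],
    [0,-4,-4],
    [0,-7,-4],
    [0,-10,-4],
    [0,-13,-4],
    [0,-16,-4],
    [0,-19,-4],
    [0,-22,-4],
    [0,-25,-4],
    [0,-25,-4],
  ],
  dr=[
    [0,0,0],
    [0,0,0],
    [0,0,0],
    [0,0,0],
    [0,0,0],
    [0,0,0],
    [0,0,0],
    [0,0,0],
    [0,0,0],
    [0,0,0],
  ],
)

```text
time: 7.75
position: [0.6227, 0.0061, 0.1126]
tool_rot: [2.505, 1.883, 0.012]
ft_force: [7.8, -3.4, 8.4]
grip_width: 0.003
grip_force: 5.0
```

```bash
python3 g.py -.045 -.095 .107 0 0
```

```text
now [-48.  -77.6] 112.6 t 7.75 F [ 7.8 -3.4  8.4]
xyz [3.0, 17.3, 5.8] dr [0.011, -0.001, -0.001]
```

send_rows(
  xyz=[
    [0,3,0],
    [0,7,0],
    [0,11,0],
    [0,15,0],
    [0,19,0],
    [0,20,-30],
    [-10,20,-60],
    [-40,20,-90],
    [-75,20,-110],
    [-110,20,-120],
  ],
  dr=[
    [0,0,0],
    [0,0,0],
    [0,0,0],
    [0,0,0],
    [0,0,0],
    [0,0,0],
    [0,0,0],
    [0,0,0],
    [0,0,0],
    [0,0,0],
  ],
)

```text
time: 8.58
position: [0.6061, -0.104, 0.23]
tool_rot: [-2.508, -1.891, 0.004]
ft_force: [0.1, -1.6, 0.2]
grip_width: 0.007
grip_force: 0.0
```

```bash
python3 g.py -.140 .000 .15 0 .5;  python3 -c "
from h import *
crop('top',165,145,298,240,6,'pics/c3.png')"
```

```text
now [-158.5  -92.2] 230.0 t 8.58 F [ 0.1 -1.6  0.2]
xyz [18.7, -92.0, 80.2] dr [-0.003, 0.501, 0.001]
```

View pics/c3.png

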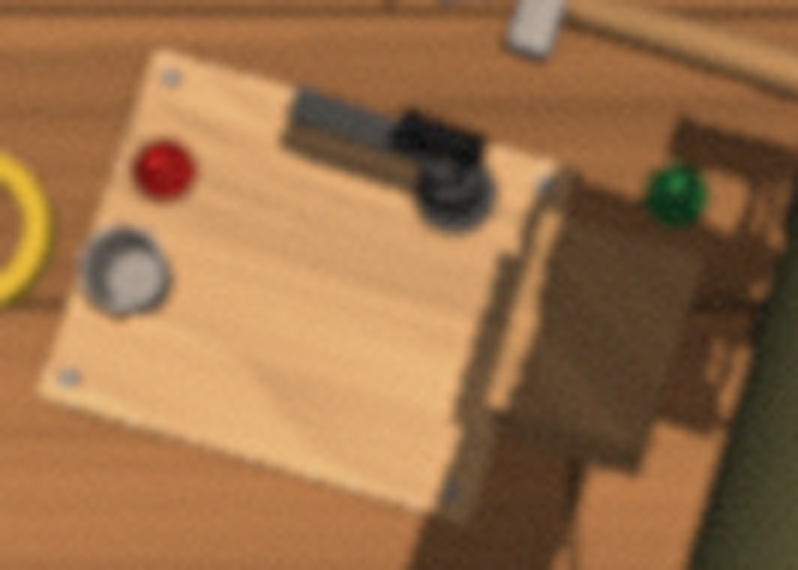

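The block is in the arm's shadow at ≈(600,330). I'll brighten the picture to read its corners.

```bash
python3 -c "
import cv2,numpy as np
i=cv2.imread('pics/c3.png')[130:530,420:798]; i=np.clip(255*(i/150.)**.6,0,255).astype('uint8'); cv2.imwrite('pics/c3b.png',cv2.resize(i,None,fx=1.5,fy=1.5))"
```

```text
(no output)
```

View pics/c3b.png

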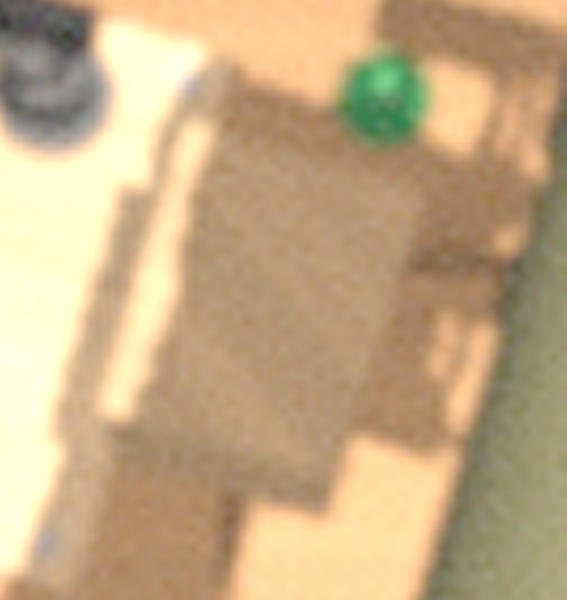

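Run:
```python
from g import *
for q in((560,217),(701,257),(639,450),(503,415)): print((1000*L(c(*q,.15))).round(1))
# predicted crop pixels for block seated, centre y=-13, -3 
for y0 in(-.013,-.003):
    print([((p("top",np.r_[O+x*X+(y0+y)*Y,.15])-[165,145])*6).round().tolist() for x,y in((0,-.055),(-.09,-.055),(-.09,.055),(0,.055))])
```

```text
[ -9.9 -68.3]
[-89.1 -68.4]
[-85.9  41.4]
[-11.3  43.8]
[[540.0, 210.0], [700.0, 256.0], [644.0, 451.0], [481.0, 403.0]]
[[534.0, 227.0], [695.0, 273.0], [638.0, 469.0], [476.0, 421.0]]
```

The block didn't slide. It rocked and came back, and its centre is still at y≈-13. I'll push it low from the side instead, with the tilted tool.

```bash
python3 g.py -.065 -.096 .22 1.571 .5; python3 g.py -.065 -.096 .22 -1.571 -.5; python3 -c "
from bench import *
print(get_state()['joint_positions'].round(2))"
```

```text
now [-169.8  -92.5] 231.7 t 8.63 F [-1.5 -7.8  1.8]
xyz [104.9, 2.4, 11.0] dr [0.39, 0.396, -1.547]
now [-169.8  -92.5] 231.7 t 8.63 F [-1.5 -7.8  1.8]
xyz [104.9, 2.4, 11.0] dr [0.394, -0.388, 1.523]
[-0.5   0.31  0.8   1.58 -0.22  1.35  0.03]
```

send_rows(
  xyz=[
    [15,0,0],
    [30,0,0],
    [45,0,2],
    [60,0,4],
    [75,0,6],
    [90,0,8],
    [105,2,11],
    [105,2,11],
    [105,2,11],
    [105,2,11],
  ],
  dr=[
    [0.028,0.028,-0.11],
    [0.056,0.056,-0.22],
    [0.083,0.083,-0.33],
    [0.11,0.11,-0.44],
    [0.139,0.141,-0.55],
    [0.167,0.169,-0.66],
    [0.194,0.197,-0.77],
    [0.222,0.225,-0.88],
    [0.25,0.253,-0.99],
    [0.277,0.281,-1.1],
  ],
)

```text
time: 9.47
position: [0.636, -0.0028, 0.2149]
tool_rot: [-0.99, -2.578, -0.073]
ft_force: [0.2, 0.0, 0.1]
grip_width: 0.005
grip_force: 0.0
```

```bash
python3 g.py -.065 -.096 .15 1.571 .5;python3 -c "
from bench import *
print(get_state()['joint_positions'].round(2))"
```

```text
now [-52.9 -92.9] 214.9 t 9.47 F [0.2 0.  0.1]
xyz [-31.3, -4.1, 58.1] dr [0.109, 0.105, -0.431]
[-0.25  0.6   0.49  1.22 -0.38  1.75  1.05]
```

send_rows(
  xyz=[
    [-6,0,5],
    [-12,-2,12],
    [-18,-2,20],
    [-24,-3,30],
    [-31,-4,40],
    [-31,-4,50],
    [-31,-4,58],
    [-31,-4,58],
    [-31,-4,58],
    [-31,-4,58],
  ],
  dr=[
    [0.027,0.026,-0.108],
    [0.055,0.053,-0.216],
    [0.082,0.079,-0.324],
    [0.109,0.105,-0.431],
    [0.109,0.105,-0.431],
    [0.109,0.105,-0.431],
    [0.109,0.105,-0.431],
    [0.109,0.105,-0.431],
    [0.109,0.105,-0.431],
    [0.109,0.105,-0.431],
  ],
  jaw=20,
)

```text
time: 10.3
position: [0.6367, -0.0155, 0.1528]
tool_rot: [-0.379, -2.625, -0.094]
ft_force: [0.3, 0.8, 1.9]
grip_width: 0.232
grip_force: 0.0
```

```bash
python3 g.py -.065 -.096 .042 1.571 .5;python3 -c "
from bench import *
print(get_state()['joint_positions'].round(2))"
```

```text
now [-64.9 -97.1] 152.8 t 10.3 F [0.3 0.8 1.9]
xyz [-51.5, 0.0, 98.1] dr [0.002, 0.007, -0.006]
[-0.18  0.74  0.39  1.15 -0.32  1.79  1.47]
```

send_rows(
  xyz=[
    [-7,0,14],
    [-15,0,28],
    [-22,0,42],
    [-29,0,56],
    [-37,0,70],
    [-43,0,82],
    [-48,0,91],
    [-51,0,98],
    [-51,0,98],
    [-51,0,98],
  ],
  dr=[
    [0,0,0],
    [0,0,0],
    [0,0,0],
    [0,0,0],
    [0,0,0],
    [0,0,0],
    [0,0,0],
    [0,0,0],
    [0,0,0],
    [0,0,0],
  ],
)

```text
time: 11.13
position: [0.635, -0.0154, 0.0409]
tool_rot: [-0.378, -2.623, -0.093]
ft_force: [0.5, 0.0, 0.4]
grip_width: 0.229
grip_force: 0.0
```

```bash
python3 g.py -.065 -.070 .042 1.571 .5
```

```text
now [-65.3 -95.4] 40.9 t 11.13 F [0.5 0.  0.4]
xyz [22.8, 0.1, 11.1] dr [0.001, 0.005, -0.006]
```

send_rows(
  xyz=[
    [3,0,1],
    [6,0,3],
    [9,0,4],
    [12,0,6],
    [14,0,7],
    [16,0,8],
    [18,0,9],
    [20,0,10],
    [22,0,11],
    [23,0,11],
  ],
  dr=[
    [0,0,0],
    [0,0,0],
    [0,0,0],
    [0,0,0],
    [0,0,0],
    [0,0,0],
    [0,0,0],
    [0,0,0],
    [0,0,0],
    [0,0,0],
  ],
)

```text
time: 11.97
position: [0.6112, -0.0088, 0.0427]
tool_rot: [-0.379, -2.626, -0.093]
ft_force: [2.6, -2.4, -2.1]
grip_width: 0.231
grip_force: 1.9
```

```bash
python3 g.py -.065 -.090 .25 1.571 .5
```

```text
now [-65.6 -70.7] 42.7 t 11.97 F [ 2.6 -2.4 -2.1]
xyz [80.8, 0.3, -191.8] dr [0.001, 0.008, -0.006]
```

send_rows(
  xyz=[
    [-7,0,-3],
    [-14,0,-7],
    [-14,0,-7],
    [-4,0,-25],
    [10,0,-53],
    [24,0,-80],
    [38,0,-108],
    [52,0,-135],
    [66,0,-160],
    [81,0,-190],
  ],
  dr=[
    [0,0,0],
    [0,0,0],
    [0,0,0],
    [0,0,0],
    [0,0,0],
    [0,0,0],
    [0,0,0],
    [0,0,0],
    [0,0,0],
    [0,0,0],
  ],
  jaw=50,
)

```text
time: 12.8
position: [0.6277, -0.0125, 0.2488]
tool_rot: [-0.377, -2.62, -0.094]
ft_force: [0.6, -0.1, -0.6]
grip_width: 0.576
grip_force: 0.0
```

```bash
python3 g.py -.16 0 .25 0 .5; python3 g.py -.16 0 .25 0.786 .5
```

```text
now [-64.6 -87.6] 248.8 t 12.8 F [ 0.6 -0.1 -0.6]
xyz [77.0, -95.9, 40.6] dr [-0.75, 0.003, 1.374]
now [-64.6 -87.6] 248.8 t 12.8 F [ 0.6 -0.1 -0.6]
xyz [77.0, -95.9, 40.6] dr [-0.374, 0.002, 0.684]
```

send_rows(
  xyz=[
    [4,-10,2],
    [12,-20,6],
    [20,-30,10],
    [28,-40,14],
    [36,-50,18],
    [44,-60,23],
    [52,-70,27],
    [60,-80,32],
    [70,-90,37],
    [77,-96,41],
  ],
  dr=[
    [-0.056,0,0.103],
    [-0.112,0,0.206],
    [-0.169,0,0.309],
    [-0.225,0,0.412],
    [-0.281,0,0.515],
    [-0.337,0,0.618],
    [-0.394,0,0.721],
    [-0.45,0,0.824],
    [-0.506,0,0.927],
    [-0.562,0,1.03],
  ],
)

```text
time: 13.63
position: [0.5163, -0.0816, 0.2484]
tool_rot: [-1.83, -2.033, -0.467]
ft_force: [0.3, -0.0, 0.9]
grip_width: 0.577
grip_force: 0.0
```

```bash
python3 g.py -.135 0 .135 0 .5
```

```text
now [-161.7    0.4] 248.4 t 13.63 F [ 0.3 -0.   0.9]
xyz [-32.5, 10.2, 111.4] dr [-0.183, 0.002, 0.339]
```

send_rows(
  xyz=[
    [-4,1,10],
    [-8,3,22],
    [-12,4,36],
    [-16,5,50],
    [-20,6,65],
    [-24,8,80],
    [-28,9,95],
    [-32,10,111],
    [-32,10,111],
    [-32,10,111],
  ],
  dr=[
    [-0.045,0,0.084],
    [-0.091,0,0.17],
    [-0.137,0,0.25],
    [-0.183,0,0.339],
    [-0.183,0,0.339],
    [-0.183,0,0.339],
    [-0.183,0,0.339],
    [-0.183,0,0.339],
    [-0.183,0,0.339],
    [-0.183,0,0.339],
  ],
)

```text
time: 14.47
position: [0.5251, -0.0544, 0.1347]
tool_rot: [-2.22, -1.685, -0.564]
ft_force: [0.1, 0.1, 0.3]
grip_width: 0.574
grip_force: 0.0
```

```bash
python3 g.py -.07 0.0 .135 0 .5; python3 g.py -.02 0.0 .145 0 .5
```

```text
now [-133.2   -0.6] 134.7 t 14.47 F [0.1 0.1 0.3]
xyz [55.6, -0.1, 29.9] dr [-0.003, 0.003, 0.007]
now [-133.2   -0.6] 134.7 t 14.47 F [0.1 0.1 0.3]
xyz [104.4, 0.3, 44.9] dr [-0.003, 0.003, 0.007]
```

send_rows(
  xyz=[
    [8,0,4],
    [16,0,9],
    [21,0,11],
    [26,0,14],
    [31,0,17],
    [36,0,19],
    [41,0,22],
    [46,0,25],
    [51,0,27],
    [56,0,30],
  ],
  dr=[
    [0,0,0.007],
    [0,0,0.007],
    [0,0,0.007],
    [0,0,0.007],
    [0,0,0.007],
    [0,0,0.007],
    [0,0,0.007],
    [0,0,0.007],
    [0,0,0.007],
    [0,0,0.007],
  ],
)

```text
time: 15.3
position: [0.5445, 0.0047, 0.1384]
tool_rot: [-2.23, -1.677, -0.57]
ft_force: [-0.6, -4.3, 4.7]
grip_width: 0.575
grip_force: 2.8
```

```bash
python3 g.py -.01 0.0 .14 0 .5;  python3 -c "
from h import *
crop('side',130,130,330,320,3,'pics/s2.png')"
```

```text
now [-71.   -2.9] 138.4 t 15.3 F [-0.6 -4.3  4.7]
xyz [54.4, -3.0, 27.7] dr [0.005, 0.002, 0.001]
```

View pics/s2.png

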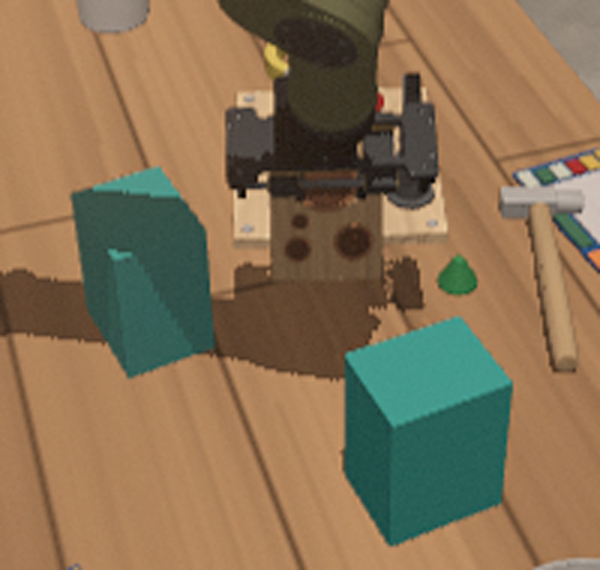

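The block is tipping (the hollowed face leans away, its lower edge is lifted at row ≈280). I'll keep pushing.

send_rows(
  xyz=[
    [5,0,2],
    [10,0,5],
    [15,-1,7],
    [20,-1,9],
    [25,-2,12],
    [30,-2,14],
    [36,-3,17],
    [42,-3,20],
    [48,-3,23],
    [55,-3,26],
  ],
  dr=[
    [0,0,0],
    [0,0,0],
    [0,0,0],
    [0,0,0],
    [0,0,0],
    [0,0,0],
    [0,0,0],
    [0,0,0],
    [0,0,0],
    [0,0,0],
  ],
)

```text
time: 16.18
position: [0.5567, 0.0661, 0.1394]
tool_rot: [-2.227, -1.677, -0.565]
ft_force: [0.1, 0.4, 0.1]
grip_width: 0.576
grip_force: 0.0
```

```bash
python3 g.py -.08 0.0 .22 0 .2
```

```text
now [-8.6  2.4] 139.4 t 16.18 F [0.1 0.4 0.1]
xyz [-24.3, 2.3, -104.9] dr [-0.001, -0.297, 0.0]
```

Contact is lost, so the block has gone over. I'll back off and look.

send_rows(
  xyz=[
    [0,0,-15],
    [-5,0,-35],
    [-10,0,-60],
    [-20,0,-85],
    [-24,2,-105],
    [-40,0,-130],
    [-60,0,-150],
    [-80,0,-160],
    [-100,0,-170],
    [-120,0,-180],
  ],
  dr=[
    [0,0,0],
    [0,-0.1,0],
    [0,-0.2,0],
    [0,-0.3,0],
    [0,-0.4,0],
    [0,-0.5,0],
    [0,-0.5,0],
    [0,-0.5,0],
    [0,-0.5,0],
    [0,-0.5,0],
  ],
)

```text
time: 17.02
position: [0.5035, -0.1204, 0.2419]
tool_rot: [2.509, 1.887, -0.001]
ft_force: [0.9, -0.9, -0.3]
grip_width: 0.575
grip_force: 0.0
```

```bash
python3 g.py .065 -.095 .22 0 0;  python3 -c "
from h import *
crop('top',165,145,298,240,6,'pics/c4.png')"
```

```text
now [-202.6    1.9] 241.9 t 17.02 F [ 0.9 -0.9 -0.3]
xyz [267.7, 96.6, 21.5] dr [0.001, 0.002, -0.001]
```

View pics/c4.png

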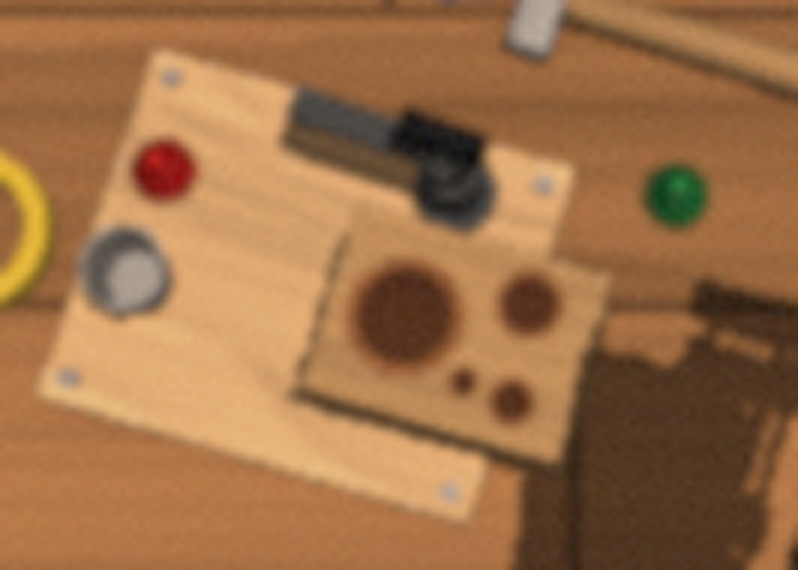

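The block lies flat, square and hollows up on the board (foot end (608,272) to (562,462)). The knob is at ≈(440,135), unmoved.

Run:
```python
from g import *
for q in((608,272),(562,462),(298,388),(352,215)): print((1000*L(c(*q,.105))).round(1))
```

```text
[-41.4 -55.1]
[-46.9  54.5]
[105.6  56.4]
[106.3 -46. ]
```

send_rows(
  xyz=[
    [25,9,2],
    [52,19,4],
    [80,29,7],
    [110,40,9],
    [140,51,11],
    [170,62,14],
    [200,73,17],
    [230,83,20],
    [255,92,21],
    [267,96,21],
  ],
  dr=[
    [0,0,0],
    [0,0,0],
    [0,0,0],
    [0,0,0],
    [0,0,0],
    [0,0,0],
    [0,0,0],
    [0,0,0],
    [0,0,0],
    [0,0,0],
  ],
  jaw=55,
)

```text
time: 17.9
position: [0.6709, 0.1155, 0.2186]
tool_rot: [2.506, 1.894, -0.002]
ft_force: [-1.1, 0.5, -0.9]
grip_width: 0.634
grip_force: 0.0
```

```bash
python3 g.py .065 -.094 .144 0 0;python3 -c "
from bench import *
print(get_state()['joint_positions'].round(2))"
```

```text
now [ 70.5 -93.7] 218.6 t 17.9 F [-1.1  0.5 -0.9]
xyz [-5.3, 0.3, 74.7] dr [-0.0, 0.002, 0.004]
[-0.58  0.42  0.5   1.41 -0.2   1.36 -0.35]
```

send_rows(
  xyz=[
    [-5,0,10],
    [-5,0,22],
    [-5,0,34],
    [-5,0,46],
    [-5,0,58],
    [-5,0,68],
    [-5,0,74],
    [-5,0,74],
    [-5,0,74],
    [-5,0,74],
  ],
  dr=[
    [0,0,0],
    [0,0,0],
    [0,0,0],
    [0,0,0],
    [0,0,0],
    [0,0,0],
    [0,0,0],
    [0,0,0],
    [0,0,0],
    [0,0,0],
  ],
)

```text
time: 18.73
position: [0.6689, 0.1066, 0.1456]
tool_rot: [2.508, 1.889, -0.001]
ft_force: [0.0, -1.3, 0.6]
grip_width: 0.632
grip_force: 0.0
```

send_rows(
  xyz=[
    [0,0,0],
    [0,0,0],
    [0,0,0],
    [0,0,0],
    [0,0,0],
    [0,0,0],
    [0,0,0],
    [0,0,-2],
    [0,0,-5],
    [0,0,-8],
  ],
  dr=[
    [0,0,0],
    [0,0,0],
    [0,0,0],
    [0,0,0],
    [0,0,0],
    [0,0,0],
    [0,0,0],
    [0,0,0],
    [0,0,0],
    [0,0,0],
  ],
  jaw=0,
  grip_force=40,
)

```text
time: 19.57
position: [0.6678, 0.1066, 0.1517]
tool_rot: [2.509, 1.889, -0.006]
ft_force: [1.3, 0.8, -6.7]
grip_width: 0.165
grip_force: 39.6
```

```bash
python3 g.py .065 -.095 .172 0 0
```

```text
now [ 61.  -93.2] 151.7 t 19.57 F [ 1.3  0.8 -6.7]
xyz [3.9, 1.8, -20.3] dr [-0.002, 0.003, 0.001]
```

send_rows(
  xyz=[
    [0,0,-4],
    [0,0,-8],
    [0,0,-12],
    [0,0,-16],
    [0,0,-20],
    [0,0,-21],
    [0,0,-21],
    [0,1,-21],
    [0,1,-21],
    [0,1,-21],
  ],
  dr=[
    [0,0,0],
    [0,0,0],
    [0,0,0],
    [0,0,0],
    [0,0,0],
    [0,0,-0.05],
    [0,0,-0.13],
    [0,0,-0.21],
    [0,0,-0.29],
    [0,0,-0.37],
  ],
)

```text
time: 20.4
position: [0.6689, 0.1064, 0.1734]
tool_rot: [2.115, 2.323, -0.005]
ft_force: [0.4, 1.2, -9.8]
grip_width: 0.167
grip_force: 39.6
```

```bash
python3 g.py .065 -.096 .172 1.4 0;python3 -c "
from bench import *
s=get_state();print(s['joint_positions'].round(2),s['torque'],s['grip_width'],s['grip_force'])"
```

```text
now [ 61.2 -94.3] 173.4 t 20.4 F [ 0.4  1.2 -9.8]
xyz [2.9, 3.0, 1.4] dr [-0.003, 0.001, -1.026]
[-0.52  0.44  0.43  1.47 -0.18  1.28  0.02] [ 0.14522336 -0.17118551 -0.00441694] 0.1665450907977723 39.573411801829934
```

send_rows(
  xyz=[
    [0,0,0],
    [0,0,0],
    [0,1,0],
    [1,1,0],
    [1,1,0],
    [1,2,0],
    [2,2,0],
    [2,2,0],
    [2,3,0],
    [2,3,0],
  ],
  dr=[
    [0,0,-0.1],
    [0,0,-0.2],
    [0,0,-0.3],
    [0,0,-0.4],
    [0,0,-0.5],
    [0,0,-0.6],
    [0,0,-0.7],
    [0,0,-0.8],
    [0,0,-0.9],
    [0,0,-1.0],
  ],
)

```text
time: 21.23
position: [0.6714, 0.1082, 0.1731]
tool_rot: [-0.741, -3.05, 0.005]
ft_force: [-0.7, 0.6, -10.3]
grip_width: 0.173
grip_force: 39.6
```

```bash
python3 g.py .065 -.096 .150 1.4 0;python3 -c "
from bench import *
s=get_state();print(s['joint_positions'].round(2),s['torque'],s['grip_width'],s['grip_force'])"
```

```text
now [ 63.5 -96.2] 173.1 t 21.23 F [ -0.7   0.6 -10.3]
xyz [0.5, 1.5, 23.1] dr [-0.004, -0.002, -0.025]
[-0.39  0.43  0.26  1.46 -0.11  1.27  0.97] [ 0.16514562 -0.04195914 -0.02808931] 0.17251892351771422 39.575467966496944
```

Turned to about 1.37 rad. I'll lower the dog to the block, release it and rise.

send_rows(
  xyz=[
    [0,0,2],
    [0,0,4],
    [0,0,6],
    [0,0,8],
    [0,0,10],
    [0,0,12],
    [0,0,13],
    [0,0,13],
    [0,0,13],
    [0,0,13],
  ],
  dr=[
    [0,0,0],
    [0,0,0],
    [0,0,0],
    [0,0,0],
    [0,0,0],
    [0,0,0],
    [0,0,0],
    [0,0,0],
    [0,0,0],
    [0,0,0],
  ],
)

```text
time: 22.07
position: [0.6719, 0.1082, 0.1609]
tool_rot: [-0.748, -3.05, 0.005]
ft_force: [-4.9, -1.4, -7.3]
grip_width: 0.169
grip_force: 39.6
```

send_rows(
  xyz=[
    [0,0,0],
    [0,0,0],
    [0,0,0],
    [0,0,0],
    [0,0,0],
    [0,0,0],
    [0,0,0],
    [0,0,0],
    [0,0,0],
    [0,0,0],
  ],
  dr=[
    [0,0,0],
    [0,0,0],
    [0,0,0],
    [0,0,0],
    [0,0,0],
    [0,0,0],
    [0,0,0],
    [0,0,0],
    [0,0,0],
    [0,0,0],
  ],
  jaw=45,
)

```text
time: 22.9
position: [0.6722, 0.1086, 0.1608]
tool_rot: [-0.748, -3.051, 0.004]
ft_force: [-0.1, -0.3, 0.5]
grip_width: 0.518
grip_force: 0.0
```

send_rows(
  xyz=[
    [0,0,-8],
    [0,0,-18],
    [0,0,-30],
    [0,0,-45],
    [0,0,-60],
    [0,0,-75],
    [0,0,-90],
    [0,0,-105],
    [0,0,-110],
    [0,0,-110],
  ],
  dr=[
    [0,0,0],
    [0,0,0],
    [0,0,0],
    [0,0,0],
    [0,0,0],
    [0,0,0],
    [0,0,0],
    [0,0,0],
    [0,0,0],
    [0,0,0],
  ],
)

```text
time: 23.73
position: [0.6734, 0.1088, 0.274]
tool_rot: [0.747, 3.047, -0.0]
ft_force: [-0.8, 0.8, 0.5]
grip_width: 0.512
grip_force: 0.0
```

send_rows(
  xyz=[
    [-20,0,0],
    [-50,0,0],
    [-80,0,0],
    [-110,0,0],
    [-140,0,0],
    [-160,0,0],
    [-170,0,0],
    [-170,0,0],
    [-170,0,0],
    [-170,0,0],
  ],
  dr=[
    [0,0,0],
    [0,0,0],
    [0,0,0],
    [0,0,0],
    [0,0,0],
    [0,0,0],
    [0,0,0],
    [0,0,0],
    [0,0,0],
    [0,0,0],
  ],
)

```text
time: 24.57
position: [0.8225, 0.031, 0.2705]
tool_rot: [-0.747, -3.05, 0.003]
ft_force: [-0.3, 0.2, 0.7]
grip_width: 0.519
grip_force: 0.0
```

```bash
python3 g.py .065 -.095 .2 1.4 0; python3 -c "
from h import *
crop('top',165,145,298,240,6,'pics/c5.png')"
```

```text
now [  31.1 -262.7] 270.5 t 24.57 F [-0.3  0.2  0.7]
xyz [171.0, 0.1, 70.7] dr [-0.002, -0.001, -0.029]
```

View pics/c5.png

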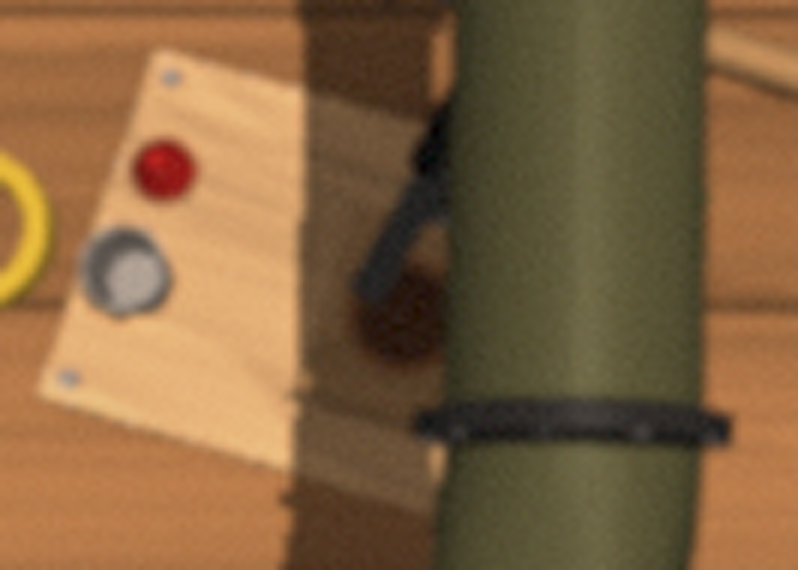

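The dog's arm runs from the knob (≈(438,130)) to its tip at (370,292), over the block's large hollow.

Run:
```python
from g import *
P=np.array([.0645,-.094])
for z in(.11,.124):
    d=L(c(370,292,z))-P; print(np.arctan2(d[1],d[0]),np.linalg.norm(d))
# predicted tip px for angle 1.37
for a in(1.0,1.37): q=P+.095*np.array([np.cos(a),np.sin(a)]); print((p("top",np.r_[O+q[0]*X+q[1]*Y,.124])-[165,145])*6)
```

```text
1.3683114935907097 0.08989104445614138
1.3953741054516564 0.09158425714603163
[312.09968041 254.38820942]
[360.79942244 293.0000703 ]
```

Run:
```python
from g import *
q=O+.0645*X-.094*Y
a,b=p("side",np.r_[q,.159]),p("side",np.r_[q,.174]); print("knob top px lift0",a.round(1),"lift15",b.round(1))
g=cv2.cvtColor(get_image("side"),cv2.COLOR_RGB2GRAY); u=int(round(b[0])); v=int(b[1])
for r in range(v-8,v+14): print(r,g[r,u-4:u+5])
```

```text
knob top px lift0 [267.7 157.3] lift15 [267.9 153.2]
145 [146 147 145 125 100 113 134 139 142]
146 [145 146 144 140 114  96 119 135 138]
147 [145 143 145 144 136 103 104 126 137]
148 [142 144 145 144 144 127 100 110 132]
149 [137 142 144 144 146 139 116  94 118]
150 [133 141 143 144 144 144 137 106 102]
151 [128 137 142 144 144 148 144 130 100]
152 [130 132 140 147 147 148 148 144 122]
153 [ 92  97 104 110 112 121 121 134 124]
154 [31 32 36 40 41 63 65 84 83]
155 [33 40 33 35 31 37 29 29 31]
156 [36 36 38 39 32 41 39 34 39]
157 [38 36 36 36 37 38 35 34 29]
158 [37 36 33 35 32 39 35 36 36]
159 [37 35 40 38 33 32 40 30 32]
160 [37 31 36 38 35 37 36 29 35]
161 [31 26 29 34 26 33 30 31 32]
162 [159 145  71  59  59  67  95  61  49]
163 [187 174  96  79  78  98 174 167 138]
164 [187 172  99  82  83 127 192 192 170]
165 [158 157  93  82  83 117 171 186 184]
166 [ 88 100  88  86  87  83 109 152 192]
```

The knob's top edge is at row ≈153, which matches a lift of about 14 mm. The pad is on the block, so I'll hand in.

```bash
python3 -c "
from bench import *
print(close_job())"
```

```text
the job is handed in; nothing more can be done
None
```

I handed the job in at about 25 s: the block lies flat and square on its back on the board, hollows up, foot end about 44 mm back from the edge. The dog's arm is over it at about 1.37 rad with the pad on it (lift about 14 mm from the side view), though I did not measure the pressing force and `close_job()` gave no verdict.

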